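# Fetch the round glass blank from the lidded wooden box

### The arm

A 6-joint arm with a two-finger parallel gripper is mounted at the origin on the work surface. World frame = base frame: x ahead of the robot, y to its left, z up, the work surface at z = 0. Lengths are in m, angles in rad, forces in N, time in s.
With the tool pointing down it reaches from about 0.425 to 0.95 m from the base axis. Payload 3.5 kg.
Tool frame: the origin (TCP) lies on the centre line of the jaws, within the pads' length; the fingertips stand 17 mm ahead of it and the grasp point (between the pads) lies 2 mm behind it; z points along the fingers, y is the line along which they close (so a half turn about z gives the same grasp; the last joint's range is limited). The gripper opens to 85 mm and grips with 20 to 120 N. Pads are 22 mm wide; open, the fingers measure 114 mm over their backs; the gripper's body (76 mm by 85 mm) begins 54 mm behind the grasp point. The pads swing forward as they close: fully open they stand 13 mm farther back than shut.
Start: joints at [-1.28, 0.286, 1.577, -0, 1.279, -0.15], TCP at [0.288, -0.61, 0.248] pointing down, gripper open.
Joint ranges: [-2.77, 2.77], [-0.9, 2.22], [0.21, 2.48], [-1.53, 4.67], [0.24, 2.81], [-2.84, 2.84]. Speed limits (rad/s): [2.79, 2.79, 3.14, 3.14, 3.14, 3.14].

### API

Orientations are given as a unit quaternion [x, y, z, w].
In Python, from plant import ctrl gives the robot as it stands. The module is installed in compiled form; this text tells all that it offers.
- The arm moves only by the tool drive_tool, never from a script. Its argument "moves" is a list of rows, each a list of 3 entries, a list of its own where there are three numbers: the turn, a rotation vector about the tool's x, y, z in rad, then the shift along the tool's x, y, z in m, then the finger opening in m, from 0 to 0.0854. A call has 1 to 5 rows; each row shifts and turns the commanded pose from where the row before left it, along the tool's axes as they then stand; what a row does not reach is not made up. A row lasts 1/8 s, in which the tool goes at most 62.5 mm and 10.7 degrees, less where a joint would pass 70% of its speed; a pose out of reach is approached as far as the arm can. A call with a gripper value outside its range is refused whole. The fingers move at their own pace and stop on an object; "grip_force" is the grip in N (left out, the last holds). Time passes only in rows, so rows that do not move let the fingers close. It gives the time, the measured TCP pose, the force, the opening and the grip force at its end, in the units of the state.
- ctrl.get_state(): the state, without advancing time (a new reading comes with each control period).
- ctrl.read_camera(name): name is "side" or "top" or "wrist"; returns a dict with "image" (400x640x3 uint8, red, green, blue), "fx", "fy", "cx", "cy" (pixels), "R" (3x3) and "t" (3): a world point X has camera coordinates R X + t. Camera axes: x right, y down, z forward; pixel columns grow to the right and rows downward; lengths in m; the calibration is good to about 2 mm. A picture is of the moment at which its call begins. There is no depth.
- ctrl.sign_off(): hands the job in; it is judged then, once.
The state is a dict: "time": time; "qpos": joint angles; "dq": joint speeds; "joint_efforts": joint torques, N m; "eef_pos": TCP position; "tcp_rot": TCP orientation; "contact_force": force on the tool from outside, world axes, zero at the start; "wrist_torque": the same for the moment, N m; "opening": opening from 0.0 (shut) to 1.0 (fully open); "finger_force": force on a finger pad.
Only numpy, scipy, OpenCV 4.12 (cv2) and the standard library are available. Lean on these libraries where they do the work, as an engineer would, in place of code of your own. Each camera call takes 0.05 s, during which the arm holds its last target. There are 200 camera calls.

### The job

Lift the lid off the plywood box by its knob and lay it down on the cork mat, right way up. Then take the round glass blank out of the box and lay it flat inside the circle drawn on the paper sheet. Set both down gently, do not drop them.

Things in the scene. Friction and masses are not known exactly. Their poses are not given: they have to be found in the camera images.
- lid_knob (a point): Mid-height centre of the lid's round dark-wood knob, 28 mm across, 40 high (lid panel's top 20 mm below this point). Loose plywood lid 244 x 168 x 6 mm, x along its long side, z up, 0.15-0.31 kg; cleats under it reach 33 mm below this point. It starts square and centred on the fixed plywood box (242 x 166 x 50 mm high, walls and floor 6 mm), this point 76 mm above the table.
- disc_center (a point): Mid-height centre of the round green glass blank: flat disc 42 mm across, 20 thick, 70 g, z its axis. It starts flat on the box's floor, this point 16 mm above the table, in a row along the box's long side with a 38 mm square and a 45 mm triangular blank of the same glass and thickness: any order, centres 70 mm apart, within 10 mm of the long middle line, free room across.
- mat: Cork mat, 250 x 185 x 4 mm, fixed flat on the table; origin at the centre of its underside, x along its long side. The lid goes here; lying on it the knob's centre is 37 mm above the table.
- sheet: Square white paper sheet, 150 x 150 x 2 mm, fixed flat on the table, with a circle 80 mm across drawn round its middle; origin at the centre of its underside. The round blank goes here, inside the circle; lying on it the blank's centre is 12 mm above the table.

How it is judged:
By the outcome, as a careful person would: the job done as asked, in the order asked, and still so for the second after the job is handed in, with the robot touching nothing.
It also fails if it takes over 64 s, if anything falls off the work surface, if the arm or the gripper's body presses on something with over 40 N, if the wrist force passes 120 N, or if a joint passes its speed limit or range.

## Working session

There is one attempt and no reset: what is moved stays moved. The work goes in short steps, Python scripts to look and compute and a tool call to move; the robot and the scene stay as the last step left them, time stands still between calls to the robot, and variables do not carry over. Pictures are saved under pics/ and viewed, at most 10 in all, crops included, and the job is handed in when it is done.

Besides the shell and the picture viewer there is one more tool, called after "Call:" as a command line: name --argument value ..., lists and objects as JSON in quotes. drive_tool: Moves the arm, as the interface text tells. Its arguments: {"type":"object","properties":{"moves":{"type":"array","items":{"type":"array"}},"grip_force":{"type":"number"}},"required":["moves"]}

```bash
mkdir -p pics; cat > h.py <<'E'
import numpy as np, cv2
from plant import ctrl
from scipy.spatial.transform import Rotation as R
def cam(n,f=None):
    c=ctrl.read_camera(n)
    if f: cv2.imwrite('pics/'+f,c['image'][:,:,::-1])
    return c
def ray(c,uv,z):
    uv=np.atleast_2d(np.array(uv,float)); Rm=np.array(c['R']);t=np.array(c['t'])
    d=np.c_[(uv[:,0]-c['cx'])/c['fx'],(uv[:,1]-c['cy'])/c['fy'],np.ones(len(uv))]@Rm
    o=-Rm.T@t
    return o+d*((z-o[2])/d[:,2])[:,None]
def st():
    s=ctrl.get_state(); print(s['time'],np.round(s['eef_pos'],4),np.round(s['tcp_rot'],4),np.round(s['contact_force'],1),s['opening'],s['finger_force'],np.round(s['qpos'],3)); return s
E
python3 - <<'E'
from h import *
s=st();print(R.from_quat(s['tcp_rot']).as_matrix().round(3))
for n in('top','side'):
    c=cam(n,n+'0.png');print(n,c['fx'],-np.array(c['R']).T@c['t'])
E
```

```text
0.0 [ 0.2878 -0.6098  0.2469] [ 9.758e-01  2.186e-01 -1.000e-04 -1.200e-03] [-0.2  1.3 -0. ] 1.002034889586075 0.0 [-1.28   0.287  1.578 -0.     1.279 -0.15 ]
[[ 0.904  0.427 -0.001]
 [ 0.427 -0.904  0.002]
 [ 0.    -0.002 -1.   ]]
top 390.0217981791636 [0.31972562 0.00402084 0.93051715]
side 423.7157737779074 [-0.08310298  0.80081171  0.6300478 ]
```

View pics/top0.png

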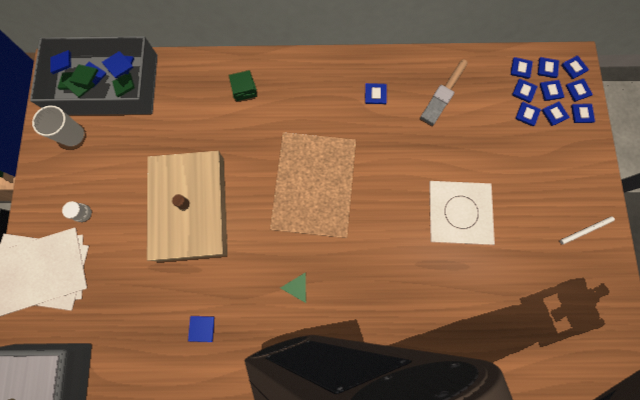

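View pics/side0.png

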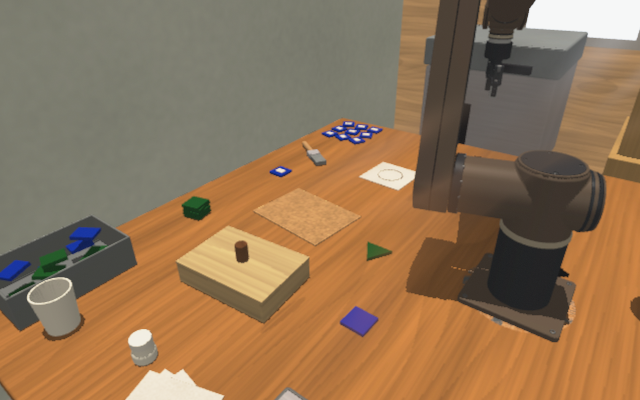

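The top view shows the lid at about (185,205) with its knob at (180,201), the cork mat at (314,185) and the sheet circle at (462,212). The side view shows the same layout, with the lid clear of neighbours.

```bash
cat > m.py <<'E'
from h import *
c=cam('top'); im=c['image']; hsv=cv2.cvtColor(im,cv2.COLOR_RGB2HSV)
for n,p in dict(lid=(165,230),lid2=(205,170),side=(200,257),side2=(223,230),mat=(314,185),mat2=(300,220),table=(250,250),table2=(260,150),sheet=(440,190),knob=(180,201),knobside=(184,207)).items(): print(n,hsv[p[1],p[0]],im[p[1],p[0]])
big=cv2.resize(im[120:280,130:510],None,fx=2,fy=2,interpolation=cv2.INTER_CUBIC)
def rect(m,roi,z,name):
    k=np.zeros(m.shape,np.uint8);x0,y0,x1,y1=roi;k[y0:y1,x0:x1]=m[y0:y1,x0:x1]
    k=cv2.morphologyEx(k,cv2.MORPH_CLOSE,np.ones((7,7)));k=cv2.morphologyEx(k,cv2.MORPH_OPEN,np.ones((5,5)))
    q=max(cv2.findContours(k,0,cv2.CHAIN_APPROX_NONE)[0],key=cv2.contourArea)[:,0,:]
    w=ray(c,q,z)[:,:2].astype(np.float32)
    r=cv2.minAreaRect(w*1000); b=cv2.boxPoints(cv2.minAreaRect(q))
    print(name,np.round(r,2) if 0 else r); 
    cv2.polylines(big,[np.int32((q-[130,120])*2)],True,(255,0,255),1)
H,S,V=[hsv[...,i].astype(int) for i in range(3)]
rect(((H>12)&(V>150)&(S<150)&(S>60)).astype(np.uint8)*255,(135,140,240,270),.056,'lid')
rect(((S<145)&(V>110)&(H>8)).astype(np.uint8)*255,(262,125,365,245),.004,'mat')
rect(((S<60)&(V>140)).astype(np.uint8)*255,(420,170,505,255),.002,'sheet')
k=((V<110)).astype(np.uint8); k[:190]=0;k[220:]=0;k[:,:165]=0;k[:,200:]=0
print('knobpix',np.argwhere(k).min(0)[::-1],np.argwhere(k).max(0)[::-1])
cv2.imwrite('pics/seg.png',big[:,:,::-1])
print(ray(c,[[180,200]],.096),ray(c,[[461.5,212]],.002))
E
python3 m.py
```

```text
lid [ 17 104 215] [215 176 127]
lid2 [ 16 102 210] [210 171 126]
side [ 15 114  85] [85 66 47]
side2 [ 15 109 103] [103  81  59]
mat [ 14 124 199] [199 146 102]
mat2 [ 13 125 184] [184 134  94]
table [ 12 149 170] [170 112  71]
table2 [ 12 150 153] [153  98  63]
sheet [ 18  36 235] [235 222 202]
knob [ 11 146 103] [103  65  44]
knobside [ 13 132  62] [62 44 30]
lid ((497.4140625, 293.534423828125), (266.35858154296875, 234.08717346191406), 1.2664135694503784)
mat ((562.6951904296875, 6.044960021972656), (188.25096130371094, 252.92063903808594), 82.9450912475586)
sheet ((487.1957092285156, -349.00750732421875), (148.5867462158203, 148.96046447753906), 86.50200653076172)
knobpix [173 195] [188 210]
[[0.50466912 0.29924287 0.096     ]] [[ 0.48654335 -0.35025318  0.002     ]]
```

View pics/seg.png

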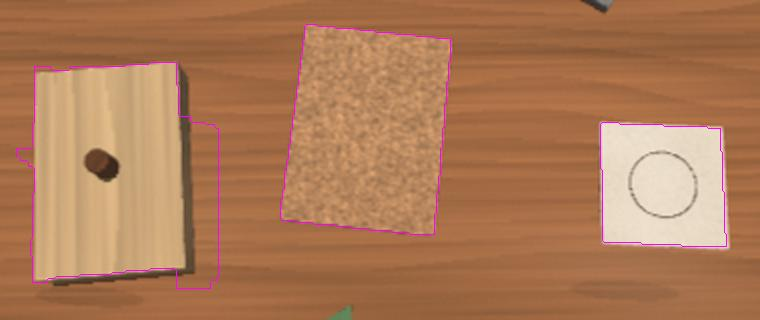

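The segmentation fits mat and sheet; the lid mask leaks into the table, so I tighten its threshold.

```bash
sed -i 's/(H>12)&(V>150)&(S<150)&(S>60)/(H>13)\&(V>165)\&(S<122)\&(S>60)/; s/    print(name.*/    P=cv2.boxPoints(r); e=[P[1]-P[0],P[2]-P[1]]; e=max(e,key=np.linalg.norm); print(name,r,"long dir deg",np.degrees(np.arctan2(e[1],e[0]))%180)/' m.py; cat >> m.py <<'E'
s=ctrl.get_state(); Rm=R.from_quat(s['tcp_rot']); print('tool x deg',np.degrees(np.arctan2(*Rm.as_matrix()[1::-1,0])))
E
python3 m.py | grep -v '\[.*\] \['
```

```text
lid ((505.5928039550781, 304.5565185546875), (243.8920440673828, 167.62246704101562), 4.607016086578369) long dir deg 4.6070175
mat ((562.3750610351562, 6.7008056640625), (188.42701721191406, 253.37551879882812), 83.04576873779297) long dir deg 173.04576
sheet ((487.1957092285156, -349.00750732421875), (148.5867462158203, 148.96046447753906), 86.50200653076172) long dir deg 176.502
tool x deg 25.252771598439082
```

Call:
drive_tool --moves '[[[0,0,0.18],[0,0,0],0.085],[[0,0,0.18],[0,0,0],0.085],[[0,0,0],[0.033,-0.0485,0],0.085],[[0,0,0],[0.033,-0.0485,0],0.085],[[0,0,0],[0.033,-0.0485,0],0.085]]' --grip_force 70

```text
time: 0.82
eef_pos: [0.3755, -0.4558, 0.2481]
tcp_rot: [0.999, 0.04, 0.0, -0.0]
contact_force: [0.7, 0.2, 0.5]
opening: 0.995
finger_force: 0.0
```

Call:
drive_tool --moves '[[[0,0,0],[0.033,-0.0485,0],0.085],[[0,0,0],[0.033,-0.0485,0],0.085],[[0,0,0],[0.033,-0.0485,0],0.085],[[0,0,0],[0.033,-0.0485,0],0.085],[[0,0,0],[0.033,-0.0485,0],0.085]]'

```text
time: 1.45
eef_pos: [0.5205, -0.2006, 0.2484]
tcp_rot: [0.999, 0.04, 0.0, 0.0]
contact_force: [0.7, 0.5, 1.2]
opening: 0.994
finger_force: 0.0
```

Call:
drive_tool --moves '[[[0,0,0],[0.033,-0.0485,0],0.085],[[0,0,0],[0,-0.057,0],0.085],[[0,0,0],[0,-0.057,0],0.085],[[0,0,0],[0,-0.057,0],0.085],[[0,0,0],[0,-0.057,0],0.085]]'

```text
time: 2.08
eef_pos: [0.5299, 0.0777, 0.2483]
tcp_rot: [0.999, 0.04, 0.0, -0.0]
contact_force: [0.6, 0.3, 0.9]
opening: 0.994
finger_force: 0.0
```

Call:
drive_tool --moves '[[[0,0,0],[-0.002,-0.057,0],0.085],[[0,0,0],[-0.002,-0.057,0],0.085],[[0,0,0],[-0.002,-0.057,0],0.085],[[0,0,0],[-0.0005,-0.056,0],0.085],[[0,0,0],[0,0,0.03],0.085]]'

```text
time: 2.7
eef_pos: [0.5062, 0.3058, 0.221]
tcp_rot: [0.999, 0.043, 0.003, -0.001]
contact_force: [-0.1, -1.2, 0.3]
opening: 0.996
finger_force: 0.0
```

```bash
python3 - <<'E'
from h import *
st();c=cam('wrist','w1.png');print(-np.array(c['R']).T@c['t'],np.array(c['R']).round(2))
P=np.array([.5056,.3046,.096]);
p=np.array(c['R'])@P+c['t'];print(c['fx']*p[0]/p[2]+c['cx'],c['fy']*p[1]/p[2]+c['cy'])
E
```

```text
2.7 [0.5062 0.3058 0.221 ] [ 0.9991  0.043   0.0031 -0.0014] [-0.1 -1.2  0.3] 0.9957277287890065 0.0 [3.720e-01 1.240e-01 1.817e+00 1.000e-03 1.193e+00 1.856e+00]
[0.58301205 0.31258429 0.34657578] [[ 0.09 -1.   -0.  ]
 [-0.95 -0.08  0.3 ]
 [-0.29 -0.02 -0.96]]
324.6033510151333 198.22232347931683
```

View pics/w1.png

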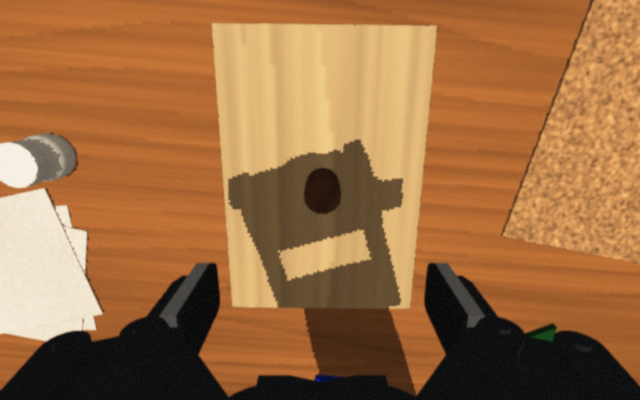

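The wrist view shows the knob at about (322,190), which agrees with the estimate (x about 0.506, y about 0.306) and lies midway between the fingers. Descending.

Call:
drive_tool --moves '[[[0,0,0],[0,0,0.05],0.085],[[0,0,0],[0,0,0.04],0.085],[[0,0,0],[0,0,0.025],0.06],[[0,0,0],[0,0,0.02],0.06],[[0,0,0],[0,0,0.002],0.06]]'

```text
time: 3.38
eef_pos: [0.5048, 0.3009, 0.0799]
tcp_rot: [0.999, 0.04, -0.002, 0.0]
contact_force: [-0.6, -0.6, -0.4]
opening: 0.703
finger_force: 0.0
```

Call:
drive_tool --moves '[[[0,0,0],[0,0,0],0.02],[[0,0,0],[0,0,0],0.01],[[0,0,0],[0,0,0],0.01],[[0,0,0],[0,0,0],0.01],[[0,0,0],[0,0,0],0.01]]'

```text
time: 4.0
eef_pos: [0.507, 0.3024, 0.0836]
tcp_rot: [0.999, 0.04, 0.002, -0.001]
contact_force: [-1.5, 0.8, 5.9]
opening: 0.306
finger_force: 69.3
```

Call:
drive_tool --moves '[[[0,0,0],[0,0,-0.005],0.01],[[0,0,0],[0,0,-0.01],0.01],[[0,0,0],[0,0,-0.015],0.01],[[0,0,0],[0,0,-0.025],0.01],[[0,0,0],[0,0,-0.025],0.01]]'

```text
time: 4.62
eef_pos: [0.5055, 0.3014, 0.1626]
tcp_rot: [0.999, 0.04, 0.0, 0.0]
contact_force: [0.3, 0.1, -2.7]
opening: 0.305
finger_force: 68.9
```

```bash
python3 - <<'E'
from h import *
st();c=cam('side','s1.png');c=cam('top','t1.png')
E
```

```text
4.625 [0.5055 0.3014 0.1626] [9.992e-01 4.040e-02 0.000e+00 1.000e-04] [ 0.3  0.1 -2.7] 0.30544717772635693 68.93442749977112 [ 0.365  0.183  1.864 -0.     1.094  1.856]
```

View pics/s1.png

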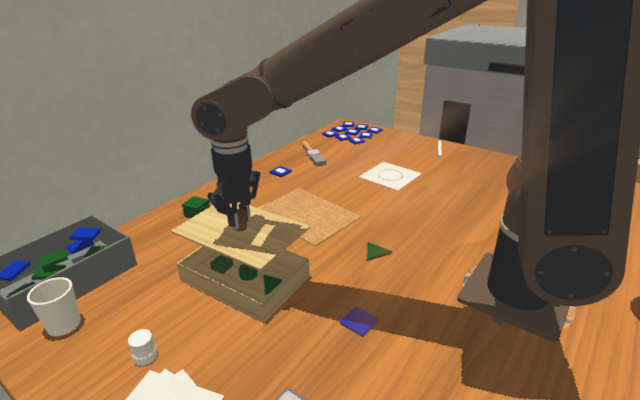

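The side view shows the lid lifted level off the box, with the round blank in the middle of the row at about (248,272).

Call:
drive_tool --moves '[[[0,0,0.05],[0,0,0],0.01],[[0,0,0.05],[0,0,0],0.01],[[0,0,0.05],[0,0,0],0.01],[[0,0,0.052],[0,0,0],0.01],[[0,0,0],[0.0063,0.0193,0],0.01]]'

```text
time: 5.35
eef_pos: [0.5089, 0.2817, 0.1604]
tcp_rot: [0.998, -0.059, -0.001, 0.0]
contact_force: [0.1, -0.6, -2.5]
opening: 0.307
finger_force: 69.1
```

Call:
drive_tool --moves '[[[0,0,0],[0.014,0.043,0],0.01],[[0,0,0],[0.014,0.043,0],0.01],[[0,0,0],[0.014,0.043,0],0.01],[[0,0,0],[0.014,0.043,0],0.01],[[0,0,0],[0.014,0.043,0],0.01]]'

```text
time: 5.98
eef_pos: [0.5526, 0.0573, 0.1609]
tcp_rot: [0.998, -0.06, -0.0, 0.0]
contact_force: [0.8, 0.4, -2.5]
opening: 0.303
finger_force: 69.2
```

Call:
drive_tool --moves '[[[0,0,0],[0.01,0.031,0],0.01],[[0,0,0],[0.006,0.021,0],0.01],[[0,0,0],[0,0,0.025],0.01],[[0,0,0],[0,0,0.025],0.01],[[0,0,0],[0,0,0.01],0.01]]'

```text
time: 6.6
eef_pos: [0.5609, 0.0054, 0.0991]
tcp_rot: [0.998, -0.061, -0.002, -0.0]
contact_force: [-0.5, -1.6, -2.2]
opening: 0.305
finger_force: 69.3
```

```bash
python3 - <<'E'
from h import *
s=st();M=R.from_quat(s['tcp_rot']).as_matrix();print('yaw',np.degrees(np.arctan2(M[1,0],M[0,0])))
c=cam('top','t2.png');c=cam('wrist','w2.png')
a=cv2.imread('pics/t2.png')[100:280,110:400];b=cv2.imread('pics/w2.png')
cv2.imwrite('pics/c2.png',np.vstack([cv2.resize(a,(500,310)),cv2.resize(b,(500,290))]))
E
```

```text
6.6 [0.5609 0.0054 0.0991] [ 0.9982 -0.0607 -0.0021 -0.    ] [-0.5 -1.6 -2.2] 0.3047777148649745 69.27278280258179 [-0.171  0.212  1.963 -0.     0.971  1.522]
yaw -6.964581621218643
```

View pics/c2.png

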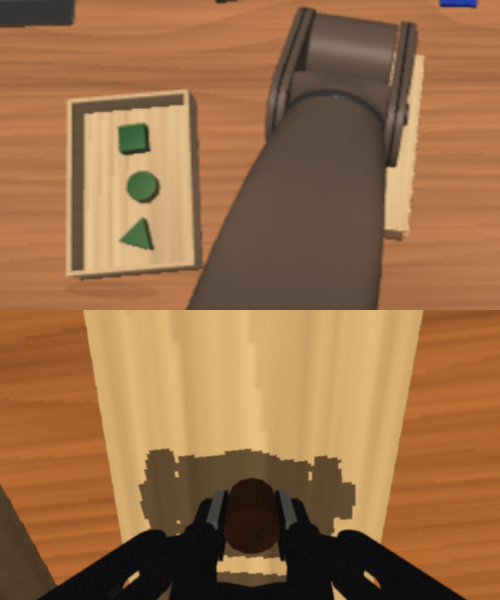

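The wrist view shows the lid held square with the knob centred in the jaws at about (250,515). The top crop shows the round blank in the middle of the open box at about (143,186). Lowering.

Call:
drive_tool --moves '[[[0,0,0],[0,0,0.018],0.01],[[0,0,0],[0,0,0.018],0.01],[[0,0,0],[0,0,0.01],0.01],[[0,0,0],[0,0,0.004],0.01],[[0,0,0],[0,0,0],0.01]]'

```text
time: 7.32
eef_pos: [0.5626, 0.0063, 0.0511]
tcp_rot: [0.998, -0.06, -0.0, -0.0]
contact_force: [0.5, -0.2, -2.2]
opening: 0.308
finger_force: 69.3
```

Call:
drive_tool --moves '[[[0,0,0],[0,0,0.0015],0.01],[[0,0,0],[0,0,0.0015],0.01],[[0,0,0],[0,0,0],0.01],[[0,0,0],[0,0,0],0.01]]'

```text
time: 7.82
eef_pos: [0.5627, 0.0062, 0.0485]
tcp_rot: [0.998, -0.061, 0.0, 0.0]
contact_force: [-0.1, 1.2, -2.3]
opening: 0.306
finger_force: 69.3
```

Call:
drive_tool --moves '[[[0,0,0],[0,0,0.0015],0.01],[[0,0,0],[0,0,0.0015],0.01],[[0,0,0],[0,0,0],0.01],[[0,0,0],[0,0,0],0.01]]'

```text
time: 8.32
eef_pos: [0.5626, 0.0062, 0.0453]
tcp_rot: [0.998, -0.061, -0.0, 0.0]
contact_force: [0.2, -0.6, -2.1]
opening: 0.305
finger_force: 69.3
```

Call:
drive_tool --moves '[[[0,0,0],[0,0,0.001],0.01],[[0,0,0],[0,0,0],0.01],[[0,0,0],[0,0,0],0.01]]'

```text
time: 8.7
eef_pos: [0.5628, 0.0062, 0.0446]
tcp_rot: [0.998, -0.061, 0.0, 0.0]
contact_force: [-1.8, -0.6, 0.1]
opening: 0.303
finger_force: 69.3
```

Call:
drive_tool --moves '[[[0,0,0],[0,0,0.001],0.01],[[0,0,0],[0,0,0],0.01],[[0,0,0],[0,0,0],0.03],[[0,0,0],[0,0,0],0.06],[[0,0,0],[0,0,0],0.06]]'

```text
time: 9.32
eef_pos: [0.5627, 0.0062, 0.0433]
tcp_rot: [0.998, -0.061, 0.0, 0.0]
contact_force: [-0.3, -0.6, -0.5]
opening: 0.705
finger_force: 0.0
```

Call:
drive_tool --moves '[[[0,0,0],[0,0,0],0.06],[[0,0,0],[0,0,-0.02],0.06],[[0,0,0],[0,0,-0.05],0.06],[[0,0,0],[0,0,-0.055],0.06],[[0,0,0],[0,0,-0.055],0.06]]'

```text
time: 9.95
eef_pos: [0.5626, 0.0063, 0.2266]
tcp_rot: [0.998, -0.061, 0.001, 0.0]
contact_force: [-0.1, -0.1, -0.1]
opening: 0.705
finger_force: 0.0
```

```bash
cat > d.py <<'E'
from h import *
def disc(n,roi,z=.026):
    c=cam(n);hsv=cv2.cvtColor(c['image'],cv2.COLOR_RGB2HSV);H,S,V=[hsv[...,i].astype(int) for i in range(3)]
    m=((H>45)&(H<95)&(S>60)&(V>30)).astype(np.uint8);k=np.zeros_like(m);x0,y0,x1,y1=roi;k[y0:y1,x0:x1]=m[y0:y1,x0:x1]
    for q in cv2.findContours(k,0,cv2.CHAIN_APPROX_NONE)[0]:
        a=cv2.contourArea(q)
        if a<60: continue
        w=ray(c,q[:,0],z)[:,:2]
        print(n,'area',a,'px',q[:,0].mean(0).round(1),'bbox',q[:,0].min(0),q[:,0].max(0),'minc',np.round(cv2.minEnclosingCircle(np.float32(w*1000)),1) if 0 else cv2.minEnclosingCircle(np.float32(w*1000)),'circ',4*np.pi*a/cv2.arcLength(q,True)**2)
    return c
if __name__=='__main__': disc('top',(145,150,230,270))
E
python3 d.py
```

```text
top area 127.5 px [189.6 237. ] bbox [180 228] [196 243] minc ((431.66650390625, 296.9715881347656), 21.70317840576172) circ 0.6191495996324875
top area 183.5 px [192.1 207.6] bbox [184 200] [200 215] minc ((501.80499267578125, 294.4710693359375), 19.496389389038086) circ 0.8514205904237092
top area 200.5 px [186.7 179.8] bbox [179 172] [194 188] minc ((569.4908447265625, 311.3038330078125), 24.274593353271484) circ 0.7515790967821272
```

Call:
drive_tool --moves '[[[0,0,-0.1],[0,0,0],0.085],[[0,0,-0.102],[0,0,0],0.085],[[0,0,0],[-0.007,-0.055,0],0.085],[[0,0,0],[-0.007,-0.055,0],0.085],[[0,0,0],[-0.007,-0.055,0],0.085]]'

```text
time: 10.62
eef_pos: [0.5281, 0.1704, 0.2248]
tcp_rot: [0.999, 0.04, 0.001, -0.0]
contact_force: [0.6, 0.8, 0.7]
opening: 1.0
finger_force: 0.0
```

Call:
drive_tool --moves '[[[0,0,0],[-0.007,-0.055,0],0.085],[[0,0,0],[-0.007,-0.055,0],0.085],[[0,0,0],[-0.002,-0.0165,0.05],0.085],[[0,0,0],[0,0,0.05],0.085],[[0,0,0],[0,0,0],0.085]]'

```text
time: 11.25
eef_pos: [0.499, 0.293, 0.1197]
tcp_rot: [0.999, 0.041, -0.004, 0.001]
contact_force: [-1.1, -0.5, 0.3]
opening: 0.997
finger_force: 0.0
```

```bash
sed -i 's/(262,125,365,245),.004/(262,125,365,245),.023/' m.py; python3 - <<'E'
from d import *
st();c=disc('wrist',(0,0,640,400));cv2.imwrite('pics/w3.png',c['image'][:,:,::-1])
c=cam('top','t3.png');a=cv2.imread('pics/t3.png')[110:260,240:400]
cv2.imwrite('pics/c3.png',np.vstack([cv2.resize(a,(320,300),interpolation=cv2.INTER_CUBIC),cv2.resize(cv2.imread('pics/w3.png'),(320,200))]))
E
```

```text
11.25 [0.499  0.293  0.1197] [ 0.9992  0.0408 -0.0043  0.0014] [-1.1 -0.5  0.3] 0.9966120063199047 0.0 [ 0.356  0.221  1.908 -0.     1.022  1.845]
wrist area 1924.0 px [305.1 286.8] bbox [271 253] [328 316] minc ((440.2776184082031, 298.77197265625), 27.631183624267578) circ 0.41987235429134606
wrist area 2985.0 px [315.5 195.5] bbox [285 166] [346 229] minc ((506.0117492675781, 298.0668029785156), 21.596450805664062) circ 0.6872668082563763
wrist area 3909.0 px [295.8  87.3] bbox [263  54] [327 121] minc ((572.45068359375, 314.5381774902344), 24.84821891784668) circ 0.7596902290689345
```

View pics/c3.png

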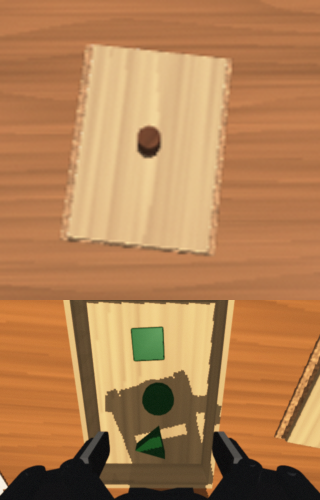

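The top crop shows the lid lying on the mat with a cork margin along both long sides. The wrist crop shows the round blank between the fingers at about (157,399), with free room either side.

Call:
drive_tool --moves '[[[0,0,0],[0.002,-0.002,0.035],0.085],[[0,0,0],[0,0,0.03],0.085],[[0,0,0],[0,0,0.02],0.085],[[0,0,0],[0,0,0.012],0.075],[[0,0,0],[0,0,0],0.065]]' --grip_force 40

```text
time: 11.98
eef_pos: [0.5043, 0.2959, 0.0266]
tcp_rot: [0.999, 0.04, 0.0, -0.0]
contact_force: [-0.0, 0.4, -0.5]
opening: 0.758
finger_force: 0.0
```

Call:
drive_tool --moves '[[[0,0,0],[0,0,0],0.06],[[0,0,0],[0,0,0],0.06]]'

```text
time: 12.22
eef_pos: [0.5048, 0.2963, 0.0274]
tcp_rot: [0.999, 0.04, 0.001, -0.0]
contact_force: [0.0, 0.4, -0.0]
opening: 0.707
finger_force: 0.0
```

Call:
drive_tool --moves '[[[0,0,0],[0,0,0.003],0.055],[[0,0,0],[0,0,0],0.04],[[0,0,0],[0,0,0],0.03],[[0,0,0],[0,0,0],0.03],[[0,0,0],[0,0,0],0.03]]'

```text
time: 12.85
eef_pos: [0.5042, 0.296, 0.0235]
tcp_rot: [0.999, 0.04, 0.0, -0.0]
contact_force: [-0.2, -1.1, 1.7]
opening: 0.472
finger_force: 40.4
```

Call:
drive_tool --moves '[[[0,0,0],[0,0,-0.005],0.03],[[0,0,0],[0,0,-0.015],0.03],[[0,0,0],[0,0,-0.03],0.03],[[0,0,0],[0,0,-0.05],0.03],[[0,0,0],[0,0,-0.04],0.03]]'

```text
time: 13.48
eef_pos: [0.5044, 0.2961, 0.1663]
tcp_rot: [0.999, 0.04, 0.001, -0.0]
contact_force: [0.8, 0.6, -0.6]
opening: 0.474
finger_force: 40.5
```

```bash
python3 - <<'E'
from d import *
st();c=disc('wrist',(0,0,640,400));cv2.imwrite('pics/w4.png',c['image'][:,:,::-1])
E
```

```text
13.475 [0.5044 0.2961 0.1663] [ 9.992e-01  4.040e-02  1.100e-03 -3.000e-04] [ 0.8  0.6 -0.6] 0.4735642716334072 40.53105354309082 [ 0.357  0.17   1.872 -0.     1.097  1.847]
wrist area 246.5 px [570.7 364.2] bbox [558 355] [581 376] minc ((356.48846435546875, 57.360252380371094), 12.950813293457031) circ 0.5555786824296521
wrist area 8405.5 px [320.4 281.2] bbox [271 228] [372 333] minc ((423.61676025390625, 290.91278076171875), 50.70859146118164) circ 0.7946905033968098
wrist area 2535.5 px [304.6  96.9] bbox [278  70] [330 124] minc ((572.4950561523438, 314.6093444824219), 24.534992218017578) circ 0.7653073948282872
```

View pics/w4.png

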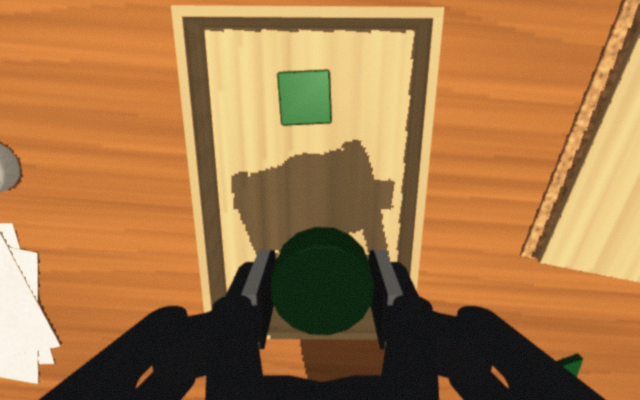

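The wrist view shows the round blank held flat between the pads at about (322,281); the square blank is undisturbed. Carrying it to the sheet.

Call:
drive_tool --moves '[[[0,0,0],[-0.003,0.027,0],0.03],[[0,0,0],[-0.006,0.054,0],0.03],[[0,0,0],[-0.006,0.054,0],0.03],[[0,0,0],[-0.006,0.054,0],0.03],[[0,0,0],[-0.006,0.054,0],0.03]]'

```text
time: 14.15
eef_pos: [0.4966, 0.0499, 0.1642]
tcp_rot: [0.999, 0.041, 0.001, 0.0]
contact_force: [0.3, -0.1, -0.1]
opening: 0.473
finger_force: 40.6
```

Call:
drive_tool --moves '[[[0,0,0],[-0.006,0.054,0],0.03],[[0,0,0],[-0.006,0.054,0],0.03],[[0,0,0],[-0.006,0.054,0],0.03],[[0,0,0],[-0.006,0.054,0],0.03],[[0,0,0],[-0.006,0.054,0],0.03]]'

```text
time: 14.78
eef_pos: [0.4884, -0.2218, 0.1642]
tcp_rot: [0.999, 0.04, 0.001, 0.0]
contact_force: [0.1, -0.1, -0.4]
opening: 0.476
finger_force: 40.6
```

Call:
drive_tool --moves '[[[0,0,0],[-0.006,0.054,0],0.03],[[0,0,0],[-0.006,0.054,0],0.03],[[0,0,0],[0,0.021,0.02],0.03],[[0,0,0],[0,0,0.03],0.03],[[0,0,0],[0,0,0],0.03]]'

```text
time: 15.4
eef_pos: [0.4854, -0.3483, 0.1109]
tcp_rot: [0.999, 0.04, -0.002, -0.002]
contact_force: [-0.4, -0.2, -1.4]
opening: 0.475
finger_force: 40.6
```

Call:
drive_tool --moves '[[[0,0,0],[0,0,0],0.03]]'

```text
time: 15.52
eef_pos: [0.4875, -0.3496, 0.1145]
tcp_rot: [0.999, 0.041, 0.0, 0.001]
contact_force: [-0.6, -0.5, -0.3]
opening: 0.478
finger_force: 40.6
```

Call:
drive_tool --moves '[[[0,0,0],[0,0,0.04],0.03],[[0,0,0],[0,0,0.03],0.03],[[0,0,0],[0,0,0.015],0.03],[[0,0,0],[0,0,0.006],0.03],[[0,0,0],[0,0,0],0.03]]'

```text
time: 16.15
eef_pos: [0.4877, -0.35, 0.0233]
tcp_rot: [0.999, 0.041, 0.001, 0.001]
contact_force: [0.3, 0.4, -1.1]
opening: 0.474
finger_force: 40.6
```

Call:
drive_tool --moves '[[[0,0,0],[0,0,0.0015],0.03],[[0,0,0],[0,0,0.0015],0.03],[[0,0,0],[0,0,0],0.03],[[0,0,0],[0,0,0],0.03]]'

```text
time: 16.65
eef_pos: [0.4871, -0.3496, 0.0195]
tcp_rot: [0.999, 0.04, 0.0, 0.0]
contact_force: [0.1, 1.1, 0.0]
opening: 0.475
finger_force: 40.6
```

Call:
drive_tool --moves '[[[0,0,0],[0,0,0.0006],0.03],[[0,0,0],[0,0,0],0.03],[[0,0,0],[0,0,0],0.03]]'

```text
time: 17.02
eef_pos: [0.4872, -0.3496, 0.0195]
tcp_rot: [0.999, 0.04, -0.0, -0.0]
contact_force: [-1.8, 1.9, 5.3]
opening: 0.475
finger_force: 41.1
```

```bash
python3 - <<'E'
from h import *
st();st()
E
```

```text
17.025 [ 0.4872 -0.3496  0.0195] [ 9.992e-01  4.040e-02 -1.000e-04 -0.000e+00] [-1.8  1.9  5.3] 0.4752083850839695 41.12861931324005 [-0.792  0.409  1.886 -0.     0.846  0.698]
17.025 [ 0.4872 -0.3496  0.0195] [ 9.992e-01  4.040e-02 -1.000e-04 -0.000e+00] [-1.8  1.9  5.3] 0.4752083850839695 41.12861931324005 [-0.792  0.409  1.886 -0.     0.846  0.698]
```

Contact with the sheet is confirmed at about 5 N. Releasing and backing off.

Call:
drive_tool --moves '[[[0,0,0],[0,0,0],0.045],[[0,0,0],[0,0,0],0.055],[[0,0,0],[0,0,0],0.07],[[0,0,0],[0,0,0],0.075],[[0,0,0],[0,0,-0.01],0.075]]'

```text
time: 17.65
eef_pos: [0.4865, -0.3489, 0.0281]
tcp_rot: [0.999, 0.04, -0.001, -0.001]
contact_force: [0.1, -0.9, -0.4]
opening: 0.877
finger_force: 0.0
```

Call:
drive_tool --moves '[[[0,0,0],[0,0,-0.04],0.075],[[0,0,0],[0,0,-0.05],0.075],[[0,0,0],[0,0,-0.05],0.075],[[0,0,0],[0,0.05,-0.02],0.075],[[0,0,0],[0,0.055,0],0.075]]'

```text
time: 18.27
eef_pos: [0.4972, -0.456, 0.1939]
tcp_rot: [0.999, 0.041, 0.002, 0.003]
contact_force: [0.8, 0.3, 0.3]
opening: 0.882
finger_force: 0.0
```

Call:
drive_tool --moves '[[[0,0,0],[0,0.055,0],0.075],[[0,0,0],[0,0.055,0],0.075],[[0,0,0],[0,0,0],0.075],[[0,0,0],[0,0,0],0.075]]'

```text
time: 18.77
eef_pos: [0.5043, -0.5635, 0.1887]
tcp_rot: [0.999, 0.04, -0.0, -0.0]
contact_force: [-0.1, -0.2, 0.8]
opening: 0.882
finger_force: 0.0
```

```bash
python3 - <<'E'
from d import *
st();c=disc('top',(420,170,505,255),.022);cv2.imwrite('pics/t5.png',c['image'][:,:,::-1])
cv2.imwrite('pics/c5.png',cv2.resize(c['image'][120:280,130:510,::-1],None,fx=2,fy=2,interpolation=cv2.INTER_CUBIC))
E
```

```text
18.775 [ 0.5043 -0.5635  0.1887] [ 9.992e-01  4.020e-02 -0.000e+00 -4.000e-04] [-0.1 -0.2  0.8] 0.8822836753147134 0.0 [-0.975  0.507  1.396  0.     1.239  0.515]
top area 226.0 px [463.9 212. ] bbox [455 204] [473 220] minc ((483.8562927246094, -348.08551025390625), 21.93497085571289) circ 0.8964874535901921
```

View pics/c5.png

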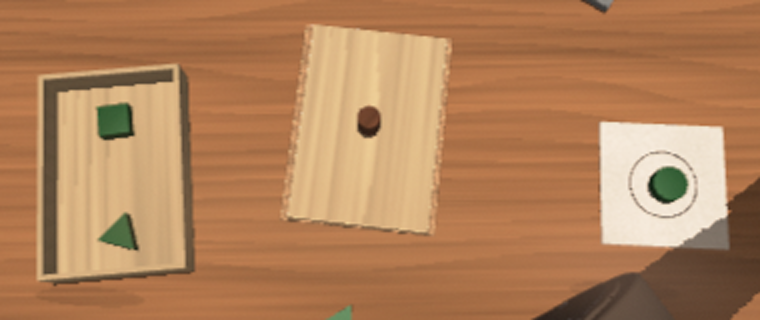

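The top view shows the blank flat inside the circle at about (668,184) and the lid square on the mat with its knob at (369,121). The other two blanks are still in the box.

```bash
python3 -c "
from h import *
print(ctrl.sign_off())"
```

```text
the job is handed in; nothing more can be done
None
```

The job is handed in: the lid lies right way up on the cork mat and the round blank lies flat inside the circle on the sheet, both set down gently, and the arm was clear of everything after about 19 s.

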